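# Clamp the mortar cube with the cam lever

### The job

Two identical cam clamps stand on the bench, both open; a mortar cube lies loose in one and a round core slice in the other. Take the lever of the clamp with the cube and turn its cam until the cam's high point bears squarely on the sprung plunger, so that the cube is pressed against its stop, then let go and leave it so. Leave the other clamp open, as it is.

Things in the scene. Friction and masses are not known exactly. Their poses are not given: they have to be found in the camera images.
- cube_clamp: the clamp that holds the square mortar cube, screwed down: aluminium base plate 162 x 76 x 10 mm. Origin on the vertical axis of the cam, at the base's underside; z up; x points from the cam to the plunger, the specimen and the steel stop (stop's face at x = +112 mm). The base runs from x = -36 to +126 mm, y = -38 to +38 mm; its highest fixed part, the stop, is 50 mm high. The two clamps are alike but for what they hold
- cube_cam (a joint): angle of that clamp's cam, rad. 0: the high point (nose) of the pear-shaped cam points along the clamp's +x, squarely at the plunger (clamped); positive: turned clockwise seen from above (open, start 1.3 to 1.9). To clamp, turn it anticlockwise to 0; range -0.7 to 2.1, there is no stop at 0. The nose first meets the plunger at about 0.86. It stays where it is left (friction 0.08 N m)
- cube_grip (a point): middle of the upright round grey grip at the lever's end: 16 mm diameter, it stands from 38 to 80 mm above the bench, this point 60 mm above it. The lever is a part of the cam and points exactly opposite to the cam's nose, the grip 62 mm from the cam's axis: at joint angle q the grip is at (-62 cos q, +62 sin q) mm in the clamp's frame. The flat steel lever below the grip is 31 to 38 mm above the bench
- cube_plunger (a joint): travel of the sprung plunger (the cam's follower, a steel shoe on a stem) towards the specimen, m: 0 at rest, about 0.008 with the cam's high point on it. Spring and pad together push back with about 10 N at full travel
- cube_pad: steel pad 36 mm wide, 32 mm tall on the plunger's far end, sprung on it (about 5 N when the cube is clamped); it presses the specimen against the stop. Origin moves with the plunger and lies on the cam's axis at the base's underside when all is at rest
- cube: grey mortar cube, 50 x 50 x 50 mm, about 0.29 kg, loose in the nest of the clamp, 2 to 4 mm from the pad, about 1 mm from the stop; origin at the centre of its underside, 10 mm above the bench
- slice_grip (a point): middle of the grey lever grip of the other clamp, which holds the round core slice (47 mm diameter, 31 mm high); to be left alone
Not all that is in view belongs to the job. What is shaped like the cube but green or pink is not meant.

How it is judged:
By the outcome, as a careful person would: the job done as asked, in the order asked, and still so for the second after the job is handed in, with the robot touching nothing.
It also fails if it takes over 35 s, if anything falls off the work surface, if the arm or the gripper's body presses on something with over 40 N, if the wrist force passes 120 N, or if a joint passes its speed limit or range.

### The arm

A 6-joint arm with a two-finger parallel gripper is mounted at the origin on a cart in front of the work surface, level with it; the furniture and walls round the work are solid. World frame = base frame: x ahead of the robot, y to its left, z up, the work surface at z = 0. Lengths are in m, angles in rad, forces in N, time in s.
With the tool pointing down it reaches from about 0.35 to 0.975 m from the base axis. Payload 17.4 kg.
Tool frame: the origin (TCP) lies between the finger pads; the fingertips stand 11 mm ahead of it and the grasp point (between the pads) lies 8 mm behind it; z points along the fingers, y is the line along which they close (so a half turn about z gives the same grasp; the last joint's range is limited). The gripper opens to 85 mm and grips with 20 to 120 N. Pads are 22 mm wide; open, the fingers measure 114 mm over their backs; the gripper's body (76 mm by 85 mm) begins 54 mm behind the grasp point. The pads swing forward as they close: fully open they stand 13 mm farther back than shut.
Start: joints at [1.082, 0.116, 1.442, -0, 1.584, -0.038], TCP at [0.294, 0.608, 0.242] pointing down, gripper open.
Joint ranges: [-2.83, 2.83], [-0.83, 2.19], [0.07, 2.5], [-1.14, 4.28], [0.01, 3], [-2.97, 2.97]. Speed limits (rad/s): [1.89, 1.89, 2.22, 3.14, 3.14, 3.14].

### API

Orientations are given as a unit quaternion [x, y, z, w].
In Python, from plant import env gives the robot as it stands.
- The arm moves only by the tool send_rows, never from a script. Its argument "increments" is a list of rows, each a list of 3 entries, a list of its own where there are three numbers: the shift along the world's x, y, z scaled (see below), then the turn about the world's z scaled (see below), then the closure, from -1 (fully open) to 1 (shut), so that 0 is half open. A call has 1 to 5 rows; each row shifts and turns the commanded pose from where the row before left it; what a row does not reach is not made up. The controller multiplies each number of a shift by 0.15 m and each number of a turn by 0.5 rad. A row lasts 1/8 s, in which the tool goes at most 62.5 mm and 10.7 degrees, less where a joint would pass 70% of its speed; a pose out of reach is approached as far as the arm can. A call with a number of a shift or a turn outside -1 to 1 is refused whole. A call with a gripper value outside its range is refused whole. The fingers move at their own pace and stop on an object; "newtons" is the grip in N (left out, the last holds). Time passes only in rows, so rows that do not move let the fingers close. It gives the time, the measured TCP pose, the force, the opening and the grip force at its end, in the units of the state.
- env.sense(): the state, without advancing time (a new reading comes with each control period).
- env.camera(name): name is "scene" or "side" or "wrist"; returns a dict with "img" (400x640x3 uint8, red, green, blue), "range_z" (400x640 float32, m along the optical axis (not along the pixel's ray), 0 where there is no reading), "fx", "fy", "cx", "cy" (pixels), "position" and "rotation" of the camera in the world. Camera axes: x right, y down, z forward; pixel columns grow to the right and rows downward; lengths in m; the calibration is good to about 2 mm. The wrist camera is an equidistant fisheye: a pixel r from the principal point sees the ray r / f radians off the axis. A picture is of the moment at which its call begins.
- env.job_done(): hands the job in; it is judged then, once.
The state is a dict: "t": time; "joints": joint angles; "qd": joint speeds; "joint_efforts": joint torques, N m; "position": TCP position; "ee_rot": TCP orientation; "wrist_force": force on the tool from outside, world axes, zero at the start; "wrist_torque": the same for the moment, N m; "grip_width": opening from 0.0 (shut) to 1.0 (fully open); "gripper_force": force on a finger pad.
Only numpy, scipy, OpenCV 4.12 (cv2) and the standard library are available. Lean on these libraries where they do the work, as an engineer would, in place of code of your own. Each camera call takes 0.05 s, during which the arm holds its last target. There are 200 camera calls.

## Working session

There is one attempt and no reset: what is moved stays moved. The work goes in short steps, Python scripts to look and compute and a tool call to move; the robot and the scene stay as the last step left them, time stands still between calls to the robot, and variables do not carry over. Pictures are saved under pics/ and viewed, at most 10 in all, crops included, and the job is handed in when it is done.

Besides the shell and the picture viewer there is one more tool, called after ">>>" as name(argument=value, ...) on one line, values as JSON. send_rows: Moves the arm, as the interface text tells. Its arguments: {"type":"object","properties":{"increments":{"type":"array"},"newtons":{"type":"number"}},"required":["increments"]}

```bash
ls; mkdir -p pics; cat > h.py <<'E'
import numpy as np, cv2
from plant import env
def pts(c):
    z=c["range_z"]; v,u=np.mgrid[:400,:640]
    P=np.stack([(u-c["cx"])/c["fx"]*z,(v-c["cy"])/c["fy"]*z,z],-1)
    return P@np.array(c["rotation"]).T+np.array(c["position"])
def save(n,img): cv2.imwrite(f"pics/{n}.png",cv2.cvtColor(img,cv2.COLOR_RGB2BGR))
E
python3 - <<'E'
from h import *
for n in("scene","side"):
    c=env.camera(n); save(n,c["img"]); np.savez(n,**c); print(n,c["position"],c["fx"])
print(env.sense())
E
```

```text
pics
scene [ 0.1376129  -0.74615466  0.42142817] 436.12889513044973
side [ 0.3957007  -0.84496146  0.39393874] 399.73177279253866
{'t': 0.1, 'joints': array([ 1.08216425e+00,  1.16418831e-01,  1.44222319e+00, -5.99698885e-07,
        1.58396462e+00, -3.77892846e-02]), 'qd': array([ 2.14783221e-04, -5.46961959e-04, -1.92991076e-03,  4.35673126e-06,
        2.45615779e-03, -7.99700243e-04]), 'joint_efforts': array([ 2.09876285e-03, -7.33656621e+01, -6.33789968e+01, -9.43675286e-05,
        5.29038967e-03, -4.64776838e-05]), 'position': array([0.2940403 , 0.60741176, 0.24163356]), 'ee_rot': array([ 2.23517093e-01,  9.74699878e-01, -4.89613996e-04, -1.31622036e-04]), 'wrist_force': array([-0.49153622,  0.55310043, -0.29672521]), 'wrist_torque': array([ 0.01726381,  0.00680403, -0.04819697]), 'gripper_force': 0.0, 'grip_width': 1.000933502703489}
```

View pics/scene.png

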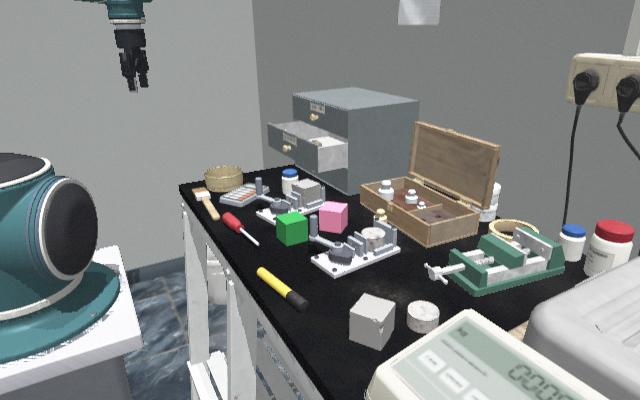

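View pics/side.png

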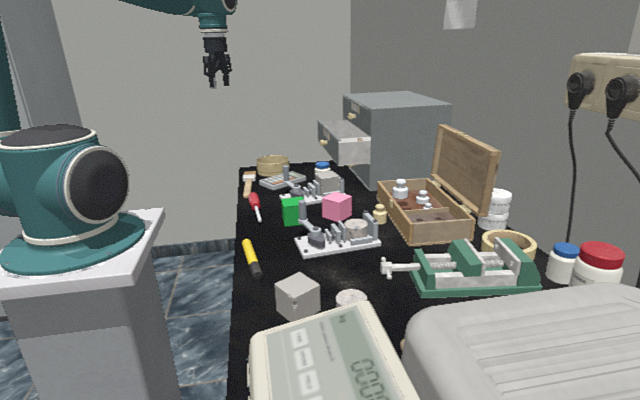

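Candidates in the scene picture: the far clamp at (295,205) holds a grey cube at (306,190). The near clamp at (355,250) holds the round slice at (373,237). A loose grey cube lies at (372,320), outside any clamp. The far clamp fits the description, so I'll confirm it in a crop and measure it.

```bash
python3 - <<'E'
from h import *
c=dict(np.load("scene.npz")); P=pts(c)
a=cv2.resize(c["img"][165:235,230:350],None,fx=5,fy=5,interpolation=cv2.INTER_CUBIC)
s=dict(np.load("side.npz")); Q=pts(s)
b=cv2.resize(s["img"][155:210,255:375],None,fx=5,fy=5,interpolation=cv2.INTER_CUBIC)
save("crop",np.vstack([a,b])[:600]); 
w=env.camera("wrist"); save("wrist",w["img"]); np.savez("wrist",**w)
np.set_printoptions(precision=3,suppress=True)
for uv in [(259,180),(259,187),(259,195),(306,185),(300,200),(280,207),(265,215),(315,215),(292,228),(333,215)]: print("sc",uv,P[uv[1],uv[0]])
print(w["position"],w["rotation"],w["fx"],w["cx"],w["cy"])
E
```

```text
Traceback (most recent call last):
  File "h.py", line 6, in pts
    return P@np.array(c["rotation"]).T+np.array(c["position"])
           ~^~~~~~~~~~~~~~~~~~~~~~~~~~
ValueError: matmul: Input operand 1 has a mismatch in its core dimension 0, with gufunc signature (n?,k),(k,m?)->(n?,m?) (size 4 is different from 3)
```

Camera rotation is a quaternion.

```bash
sed -i 's/np.array(c\["rotation"\]).T/R.from_quat(c["rotation"]).as_matrix().T/; 1a from scipy.spatial.transform import Rotation as R' h.py; python3 - <<'E'
from h import *
c=dict(np.load("scene.npz")); P=pts(c)
a=cv2.resize(c["img"][165:230,230:350],None,fx=5,fy=5,interpolation=cv2.INTER_CUBIC)
s=dict(np.load("side.npz")); Q=pts(s)
b=cv2.resize(s["img"][155:210,255:375],None,fx=5,fy=5,interpolation=cv2.INTER_CUBIC)
save("crop",np.vstack([a,b])[:600]); 
w=env.camera("wrist"); save("wrist",w["img"]); np.savez("wrist",**w)
np.set_printoptions(precision=3,suppress=True)
for uv in [(259,180),(259,187),(259,195),(306,185),(300,200),(280,207),(265,215),(315,215),(292,228),(333,215)]: print("sc",uv,P[uv[1],uv[0]])
print(w["position"],w["rotation"],w["fx"],w["cx"],w["cy"])
E
```

```text
sc (259, 180) [0.471 0.168 0.077]
sc (259, 187) [0.471 0.169 0.06 ]
sc (259, 195) [0.469 0.17  0.039]
sc (306, 185) [0.572 0.125 0.059]
sc (300, 200) [0.549 0.113 0.03 ]
sc (280, 207) [0.492 0.1   0.029]
sc (265, 215) [0.461 0.117 0.01 ]
sc (315, 215) [ 0.489 -0.077  0.079]
sc (292, 228) [ 0.461 -0.029  0.038]
sc (333, 215) [ 0.559 -0.024  0.042]
[0.218 0.644 0.374] [0.835 0.524 0.087 0.141] 309.70691628693146 319.7985207266827 203.80674370239328
```

View pics/crop.png

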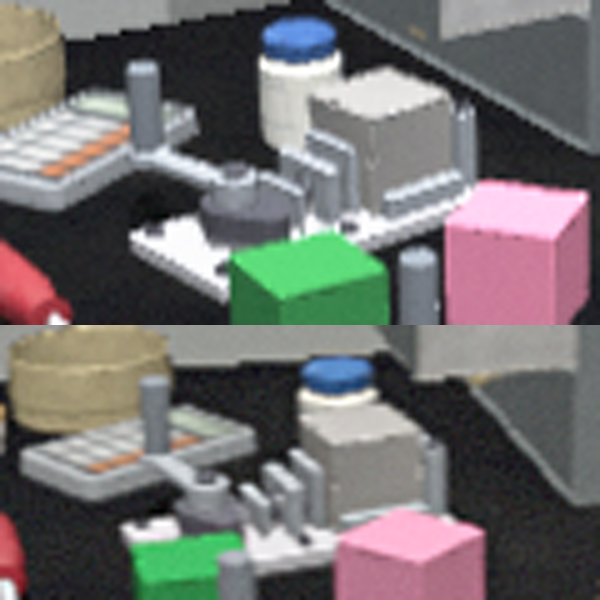

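View pics/wrist.png

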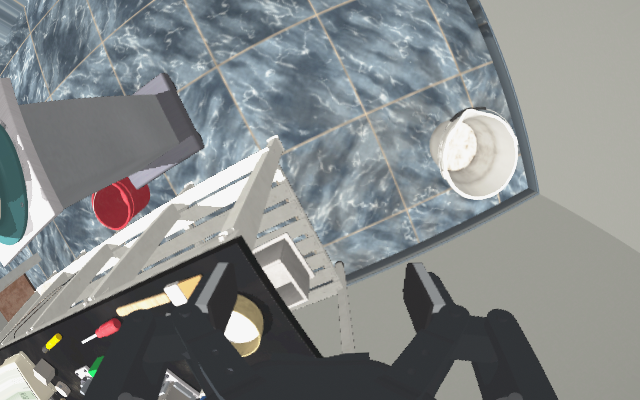

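The crop confirms it: the grey cube sits in the far clamp, at crop (385,140). That clamp's upright grip is at crop (145,105), scene (259,186), and the cam hub at crop (238,172), scene (278,199). The green and pink cubes and the slice clamp's grip stand in front. Next I'll fit the clamp's frame.

```bash
python3 - <<'E'
from h import *
np.set_printoptions(precision=4,suppress=True)
for n in("scene","side"):
    c=dict(np.load(n+".npz")); P=pts(c).reshape(-1,3); I=c["img"].reshape(-1,3).astype(int)
    z=P[:,2]
    def sel(cx,cy,r,z0,z1): return (np.hypot(P[:,0]-cx,P[:,1]-cy)<r)&(z>z0)&(z<z1)
    m=sel(.474,.177,.02,.045,.079); g=P[m]
    # circle fit with r=8mm
    from scipy.optimize import least_squares
    f=least_squares(lambda p:np.hypot(*(g[:,:2]-p).T)-.008,np.array([.474,.178]),loss="soft_l1",f_scale=.001)
    print(n,"grip",f.x,m.sum(), "topz",P[sel(.474,.177,.02,.04,.1)][:,2].max())
    grey=(np.ptp(I,axis=1)<30)
    t=sel(.575,.14,.06,.0575,.0625)&grey; T=P[t][:,:2].astype(np.float32)
    print("top",t.sum(),cv2.minAreaRect((T*1000)))
    b=sel(.52,.13,.12,.005,.013)&(I.min(1)>150); B=P[b][:,:2].astype(np.float32)
    print("base",b.sum(),cv2.minAreaRect(B*1000))
    h=sel(.5,.135,.03,.036,.06); print("hub",h.sum(),P[h].mean(0),P[h].min(0),P[h].max(0))
    # stop / tall parts
    k=sel(.5,.135,.035,.012,.034); print("cam",k.sum(),P[k].min(0),P[k].max(0))
    k=sel(.474,.177,.1,.085,.5); print("tall",k.sum())
    # lever
    q=sel(.49,.16,.04,.034,.042);print("lever", q.sum())
    # all objects map
    if n=="scene":
        img=np.zeros((400,400,3),np.uint8); ok=(z>0.003)&(z<.2)
        u=((P[:,0]-.35)*1000).astype(int); v=((.27-P[:,1])*1000).astype(int); ok&=(u>=0)&(u<400)&(v>=0)&(v<400)
        img[v[ok],u[ok]]=I[ok]; img=cv2.dilate(img,np.ones((3,3))); save("map",cv2.resize(img,(600,600)))
E
```

```text
scene grip [0.4717 0.1751] 94 topz 0.08107477284125941
top 182 ((573.6898803710938, 133.64508056640625), (52.068023681640625, 53.67471694946289), 13.785489082336426)
base 320 ((524.3203735351562, 163.90194702148438), (160.0728302001953, 161.22088623046875), 10.955059051513672)
hub 72 [0.4909 0.1249 0.0398] [0.4733 0.1055 0.0361] [0.5287 0.1527 0.0458]
cam 131 [0.4732 0.101  0.015 ] [0.5318 0.1493 0.0339]
tall 0
lever 68
side grip [0.4702 0.1763] 71 topz 0.08085622070325837
top 135 ((573.4700317382812, 134.4033966064453), (50.40193176269531, 50.583229064941406), 11.276251792907715)
base 151 ((509.1451721191406, 138.77691650390625), (90.4096908569336, 207.78607177734375), 52.52192306518555)
hub 51 [0.4917 0.1232 0.0402] [0.4742 0.107  0.036 ] [0.5285 0.1526 0.0463]
cam 103 [0.4749 0.1002 0.0154] [0.5305 0.1432 0.0336]
tall 0
lever 48
```

View pics/map.png

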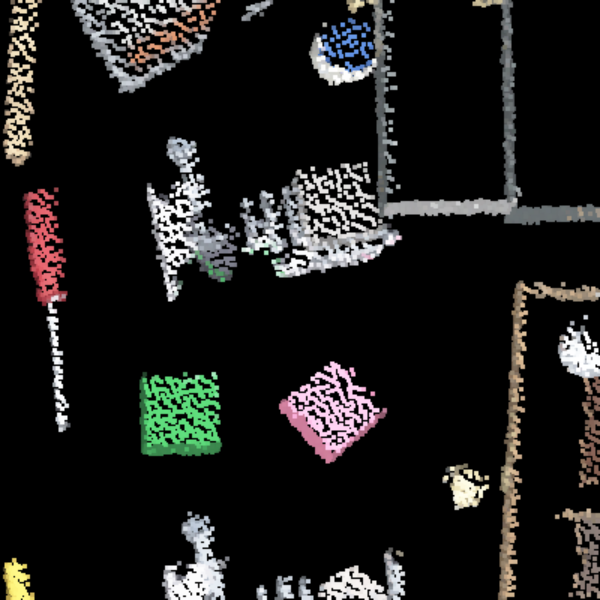

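Clamp geometry agrees with the description:
- Yaw is about 12° and the cam axis is near (0.4895, 0.116).
- The grip is at (0.471, 0.176), a radius of 62 mm, so q ≈ 1.48 rad.

The map shows green and pink cubes well clear of the path. I'll move above the grip with the finger line tangential.

>>> send_rows(increments=[[[0.118, -0.288, 0], -0.164, 0], [[0.118, -0.288, 0], -0.164, 0], [[0.118, -0.288, 0], -0.164, 0], [[0.118, -0.288, 0], -0.164, 0], [[0.118, -0.288, 0], -0.164, 0]], newtons=25)

```text
t: 0.78
position: [0.3829, 0.3901, 0.2421]
ee_rot: [0.418, 0.908, -0.0, -0.0]
wrist_force: [-0.2, -0.2, 0.3]
grip_width: 0.496
gripper_force: 0.0
```

>>> send_rows(increments=[[[0.118, -0.288, 0], -0.164, 0], [[0.118, -0.288, 0], -0.164, 0], [[0.118, -0.288, 0], -0.164, 0], [[0.118, -0.288, 0], -0.164, 0], [[0.118, -0.288, 0], -0.164, 0]])

```text
t: 1.4
position: [0.4714, 0.1741, 0.2422]
ee_rot: [0.595, 0.804, 0.0, 0.0]
wrist_force: [0.5, -0.5, -0.8]
grip_width: 0.499
gripper_force: 0.0
```

>>> send_rows(increments=[[[0, 0, 0], 0, 0], [[0, 0, 0], 0, 0]])

```text
t: 1.65
position: [0.471, 0.1758, 0.2422]
ee_rot: [0.593, 0.805, -0.0, -0.0]
wrist_force: [0.2, -0.4, -0.0]
grip_width: 0.501
gripper_force: 0.0
```

```bash
python3 - <<'E'
from h import *
w=env.camera("wrist"); save("wrist2",w["img"]); np.savez("wrist2",**w)
s=env.sense(); print(s["t"],s["position"],s["ee_rot"],s["joints"],s["grip_width"],w["position"])
E
```

```text
1.7 [0.47082232 0.17619081 0.24222308] [ 5.93052082e-01  8.05164083e-01 -2.46963674e-06 -1.66652437e-04] [ 3.07191139e-01 -2.65436247e-01  1.80224955e+00  2.66813470e-04
  1.60497938e+00  6.09233629e-03] 0.5012750195897057 [0.44593065 0.25638108 0.37504382]
```

View pics/wrist2.png

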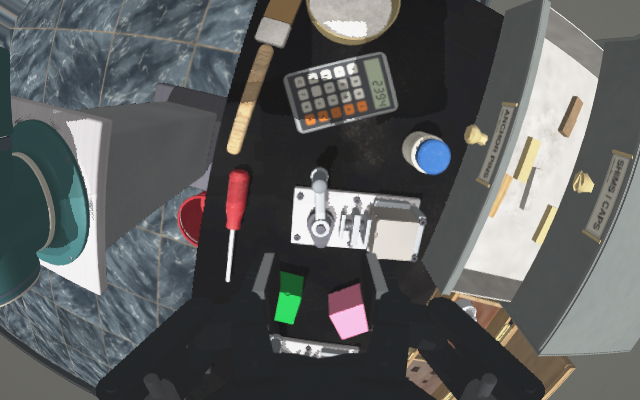

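The wrist picture shows the clamp from above: base at about x 292-425, y 185-262, grip top near (319,177), hub near (320,228), cube at (393,235). I'll refine the frame from this view.

```bash
cat >> h.py <<'E'
def wpts(w):
    v,u=np.mgrid[:400,:640]; a=(u-w["cx"])/w["fx"]; b=(v-w["cy"])/w["fy"]; th=np.hypot(a,b)+1e-9
    d=np.stack([np.sin(th)*a/th,np.sin(th)*b/th,np.cos(th)],-1); d/=d[...,2:]
    return d*w["range_z"][...,None]@R.from_quat(w["rotation"]).as_matrix().T+w["position"]
def ray(w,u,v,z):
    a=(u-w["cx"])/w["fx"]; b=(v-w["cy"])/w["fy"]; th=np.hypot(a,b)
    d=R.from_quat(w["rotation"]).apply([np.sin(th)*a/th,np.sin(th)*b/th,np.cos(th)]); p=np.array(w["position"])
    return p+d*(z-p[2])/d[2]
E
python3 - <<'E'
from h import *
np.set_printoptions(precision=4,suppress=True)
w=dict(np.load("wrist2.npz")); P=wpts(w); I=w["img"].astype(int)
Pf=P.reshape(-1,3)
z=Pf[:,2]; X=Pf[:,0]; Y=Pf[:,1]
g=(np.hypot(X-.471,Y-.176)<.02)&(z>.07)&(z<.085); print("griptop",g.sum(),Pf[g].mean(0))
t=(np.hypot(X-.574,Y-.134)<.06)&(z>.056)&(z<.064); print("cubetop",t.sum(),np.median(z[t]),cv2.minAreaRect(Pf[t][:,:2].astype(np.float32)*1000))
b=(np.hypot(X-.53,Y-.125)<.13)&(z>.006)&(z<.014)&(np.ptp(I,axis=2).ravel()<40)&(I.min(2).ravel()>90); print("base",b.sum(),cv2.minAreaRect(Pf[b][:,:2].astype(np.float32)*1000))
h=(np.hypot(X-.4895,Y-.116)<.025)&(z>.04); print("hub",h.sum(),Pf[h].mean(0),np.median(Pf[h],0))
a=cv2.resize(w["img"][150:270,280:440],None,fx=5,fy=5,interpolation=cv2.INTER_CUBIC); save("wcrop",a)
E
```

```text
griptop 215 [0.4696 0.1775 0.0798]
cubetop 1675 0.061229686745155554 ((577.7705078125, 136.51760864257812), (60.29624557495117, 50.873252868652344), 11.299571990966797)
base 2763 ((524.2413330078125, 170.43017578125), (162.67250061035156, 165.9630889892578), 11.680766105651855)
hub 261 [0.4889 0.119  0.0434] [0.4886 0.1191 0.0427]
```

View pics/wcrop.png

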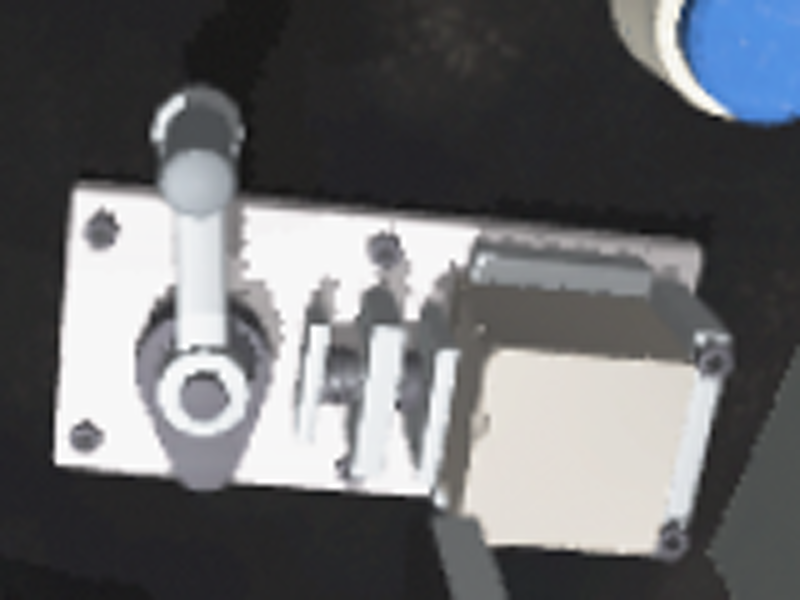

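```bash
python3 - <<'E'
from h import *
np.set_printoptions(precision=4,suppress=True)
w=dict(np.load("wrist2.npz"))
r=lambda x,y,z: ray(w,280+(x+.5)/5-.5,150+(y+.5)/5-.5,z)[:2]
for z in(.042,.046): print("hub",r(204,394,z))
G=r(198,182,.080); print("grip",G)
TL,BL,TR=r(75,183,.01),r(55,465,.01),r(703,240,.01)
yaw=np.arctan2(*(TR-TL)[::-1]); yaw2=np.arctan2(*(TL-BL)[::-1])-np.pi/2
print(TL,BL,TR,np.linalg.norm(TR-TL),np.linalg.norm(TL-BL),np.degrees([yaw,yaw2]))
for a in(yaw,yaw2,(yaw+yaw2)/2):
    M=np.array([[np.cos(a),-np.sin(a)],[np.sin(a),np.cos(a)]])
    O=np.mean([TL-M@[-.036,.038],BL-M@[-.036,-.038],TR-M@[.126,.038]],0)
    d=M.T@(G-O); print("O",O,"grip r",np.hypot(*d),"q",np.arctan2(d[1],-d[0]), "cube", M.T@(np.array([.5736,.134])-O))
E
```

```text
hub [0.4897 0.1172]
hub [0.4892 0.1189]
grip [0.47   0.1764]
[0.4469 0.1483] [0.4626 0.0726] [0.6039 0.1818] 0.16046773539109777 0.07722941211936576 [12.0725 11.67  ]
O [0.4895 0.1181] grip r 0.06147019856401781 q 1.4587454909365158 cube [ 0.0856 -0.002 ]
O [0.4894 0.1182] grip r 0.06133436080593893 q 1.4529232159918546 cube [ 0.0857 -0.0015]
O [0.4895 0.1181] grip r 0.06140233346785812 q 1.4558356306981448 cube [ 0.0856 -0.0018]
```

Refined values: axis (0.4895, 0.1175), yaw 11.9°, grip (0.470, 0.176), q ≈ 1.46. The base measures 160 x 77 mm, the radius 61.4 mm, and both agree with what is given. Descending and closing now.

>>> send_rows(increments=[[[0, 0, -0.245], 0.034, 0], [[0, 0, -0.245], 0, 0], [[0, 0, -0.245], 0, 0], [[0, 0, -0.245], 0, 0], [[0, 0, -0.245], 0, 0]])

```text
t: 2.33
position: [0.4706, 0.1767, 0.0574]
ee_rot: [0.586, 0.811, 0.0, -0.0]
wrist_force: [0.1, 1.0, 0.2]
grip_width: 0.499
gripper_force: 0.0
```

>>> send_rows(increments=[[[0, 0, 0], 0, 0.5], [[0, 0, 0], 0, 1], [[0, 0, 0], 0, 1], [[0, 0, 0], 0, 1]], newtons=25)

```text
t: 2.82
position: [0.471, 0.1761, 0.0593]
ee_rot: [0.587, 0.81, 0.001, -0.0]
wrist_force: [-3.2, 5.3, -9.5]
grip_width: 0.176
gripper_force: 26.0
```

```bash
python3 -c "
import numpy as np
a=np.radians(np.linspace(107.8,191.9,11));p=.062*np.c_[np.cos(a),np.sin(a)]
print(np.round(np.diff(p,axis=0)/.15,3).tolist(),np.diff(a)[0]/.5, p[5]+[.4895,.1175],p[10]+[.4895,.1175])"
```

```text
[[-0.056, -0.023], [-0.052, -0.031], [-0.047, -0.038], [-0.041, -0.045], [-0.034, -0.05], [-0.027, -0.055], [-0.018, -0.058], [-0.01, -0.06], [-0.001, -0.061], [0.008, -0.06]] 0.29356438018544617 [0.43588777 0.14864046] [0.42883244 0.10471534]
```

>>> send_rows(increments=[[[-0.056, -0.023, 0], 0.294, 1], [[-0.052, -0.031, 0], 0.294, 1], [[-0.047, -0.038, 0], 0.294, 1], [[-0.041, -0.045, 0], 0.294, 1], [[-0.034, -0.05, 0], 0.294, 1]])

```text
t: 3.45
position: [0.436, 0.148, 0.0592]
ee_rot: [0.254, 0.967, 0.001, -0.0]
wrist_force: [-3.7, 5.9, -8.2]
grip_width: 0.181
gripper_force: 26.1
```

>>> send_rows(increments=[[[-0.027, -0.055, 0], 0.294, 1], [[-0.018, -0.058, 0], 0.294, 1], [[-0.01, -0.06, 0], 0.294, 1], [[-0.001, -0.061, 0], 0.294, 1], [[0.008, -0.06, 0], 0.294, 1]])

```text
t: 4.08
position: [0.4292, 0.1036, 0.0592]
ee_rot: [-0.11, 0.994, 0.001, 0.0]
wrist_force: [1.4, 7.0, -12.5]
grip_width: 0.177
gripper_force: 25.8
```

>>> send_rows(increments=[[[0, 0, 0], 0, 1], [[0, 0, 0], 0, 1]])

```text
t: 4.32
position: [0.4293, 0.1034, 0.059]
ee_rot: [-0.106, 0.994, -0.0, -0.0]
wrist_force: [-5.0, -0.8, -3.2]
grip_width: 0.178
gripper_force: 26.5
```

```bash
python3 - <<'E'
from h import *
w=env.camera("wrist"); np.savez("wrist3",**w)
a=cv2.resize(w["img"][100:400,160:560],None,fx=2,fy=2,interpolation=cv2.INTER_CUBIC); save("wcrop3",a)
s=env.sense(); p=s["position"]; print(p, s["joints"],np.degrees(np.arctan2(p[1]-.1175,p[0]-.4895)))
E
```

```text
[0.42933508 0.10348291 0.05904707] [ 1.79031728e-01 -3.03561774e-01  2.13505529e+00 -4.66943406e-04
  1.31025864e+00 -1.60478686e+00] -166.88529785054885
```

View pics/wcrop3.png

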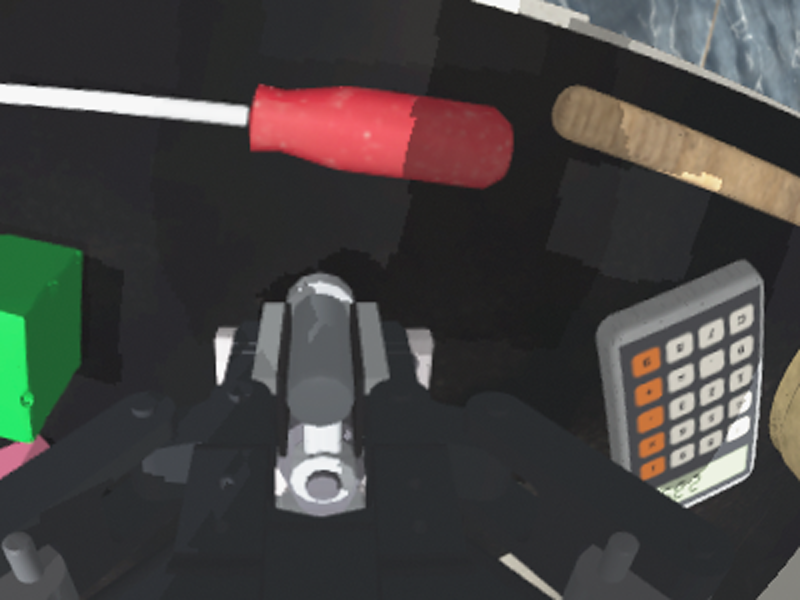

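The picture shows the grip between the fingers at crop (320,340), with the lever running towards the hub at (320,483). The estimated q is within about 0.02 rad of 0. I'll release, rise and check from above.

>>> send_rows(increments=[[[0, 0, 0], 0, 0.5], [[0, 0, 0], 0, 0.2], [[0, 0, 0], 0, 0], [[0, 0, 0.1], 0, 0], [[0, 0, 0.2], 0, 0]])

```text
t: 5.0
position: [0.429, 0.1034, 0.1042]
ee_rot: [-0.108, 0.994, -0.0, -0.001]
wrist_force: [0.1, 0.4, 0.2]
grip_width: 0.498
gripper_force: 0.0
```

>>> send_rows(increments=[[[0, 0, 0.3], 0, 0], [[0, 0.2, 0.3], -0.35, 0], [[0, 0.2, 0.3], -0.35, 0], [[0.1, 0, 0], -0.35, 0], [[0.1, 0, 0], -0.35, 0]])

```text
t: 5.62
position: [0.4598, 0.1639, 0.2404]
ee_rot: [0.242, 0.97, 0.001, 0.001]
wrist_force: [-0.4, 0.7, 0.7]
grip_width: 0.501
gripper_force: 0.0
```

>>> send_rows(increments=[[[0.1, 0, 0], -0.35, 0], [[0, 0, 0], -0.35, 0], [[0, 0, 0], -0.35, 0], [[0, 0, 0], -0.35, 0], [[0, 0, 0], 0, 0]])

```text
t: 6.25
position: [0.4744, 0.1634, 0.2396]
ee_rot: [0.558, 0.83, 0.0, 0.0]
wrist_force: [-0.7, -0.7, -0.6]
grip_width: 0.504
gripper_force: 0.0
```

```bash
python3 - <<'E'
from h import *
np.set_printoptions(precision=4,suppress=True)
s=env.sense(); print(s["t"],s["position"],s["wrist_force"])
w=env.camera("wrist"); np.savez("wrist4",**w)
c=ray_c=None
# find where the hub appears
P=wpts(w); d=np.hypot(P[...,0]-.4895,P[...,1]-.1175)+10*(abs(P[...,2]-.03)>.03); v,u=np.unravel_index(d.argmin(),d.shape); print("hub px",u,v)
v0=int(np.clip(v-60,0,280));u0=int(np.clip(u-60,0,480)); print(u0,v0)
save("wcrop4",cv2.resize(w["img"][v0:v0+120,u0:u0+160],None,fx=5,fy=5,interpolation=cv2.INTER_CUBIC))
for n in("scene","side"):
    c=env.camera(n); Q=pts(c).reshape(-1,3); m=(np.hypot(Q[:,0]-.429,Q[:,1]-.1045)<.025)&(Q[:,2]>.045)&(Q[:,2]<.079); g=Q[m]
    from scipy.optimize import least_squares
    f=least_squares(lambda p:np.hypot(*(g[:,:2]-p).T)-.008,np.array([.43,.106]),loss="soft_l1",f_scale=.001)
    print(n,m.sum(),f.x)
E
```

```text
6.25 [0.4744 0.1634 0.2396] [-0.7246 -0.7118 -0.6072]
hub px 317 220
257 160
scene 108 [0.431  0.1022]
side 79 [0.4295 0.1034]
```

View pics/wcrop4.png

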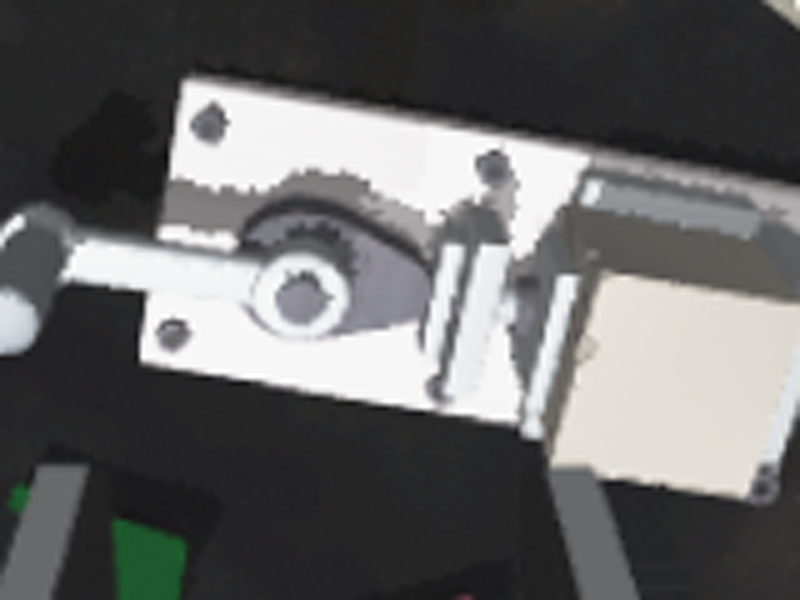

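The picture shows the lever pointing away from the plunger, the nose on the shoe at crop (430,290) and the pad against the cube at (565,350). Now I'll measure the residual angle.

```bash
python3 - <<'E'
from h import *
np.set_printoptions(precision=4,suppress=True)
w=dict(np.load("wrist4.npz"))
r=lambda x,y,z: ray(w,257+(x+.5)/5-.5,160+(y+.5)/5-.5,z)[:2]
ang=lambda a,b: np.degrees(np.arctan2(*(b-a)[::-1]))
print("base",ang(r(190,78,.01),r(590,152,.01)),ang(r(142,360,.01),r(525,425,.01)),ang(r(142,360,.01),r(190,78,.01))-90)
print("lever",ang(r(80,240,.038),r(240,258,.038)),ang(r(75,283,.038),r(245,302,.038)))
H=r(302,297,.044); G=r(2,325,.08); print(H,"grip",G,ang(G,H))
# edges by gradient, column-wise, lever & base
g=cv2.cvtColor(w["img"],cv2.COLOR_RGB2GRAY).astype(float)
def edge(us,vs,z,sgn):
    pts=[]
    for u,v in zip(us,vs):
        s=np.arange(v-3,v+3.01,.1); col=np.array([cv2.getRectSubPix(g.astype(np.float32),(1,1),(float(u),float(x)))[0,0] for x in s])
        d=np.gradient(col)*sgn; d=np.clip(d,0,None)
        if d.sum()>5: pts.append(ray(w,u,(s*d).sum()/d.sum(),z)[:2])
    p=np.array(pts); k,b=np.polyfit(p[:,0],p[:,1],1); res=p[:,1]-k*p[:,0]-b; m=abs(res)<.0008
    k,b=np.polyfit(p[m,0],p[m,1],1); return np.degrees(np.arctan(k)),m.sum(),len(p),p[m].mean(0)
f=lambda x:257+(x+.5)/5-.5
h=lambda y:160+(y+.5)/5-.5
us=np.arange(f(200),f(580),1); print("baseTop",edge(us,h(78+(f(0)*0+ (us-f(190))*5)*.185),.01,1))
us=np.arange(f(150),f(520),1); print("baseBot",edge(us,h(361+((us-f(142))*5)*.17),.01,-1))
us=np.arange(f(85),f(145),1); print("levTop",edge(us,h(240+((us-f(80))*5)*.113),.038,1))
print("levBot",edge(us,h(284+((us-f(75))*5)*.112),.038,-1))
E
```

```text
base 11.541393461587328 11.511724268871884 11.275950717787083
lever 15.484335407961172 15.567232187869063
[0.4896 0.118 ] grip [0.4291 0.1019] 14.895660545671872
baseTop (np.float64(11.736559652011499), np.int64(76), 76, array([0.4958, 0.1576]))
baseBot (np.float64(11.660195488967664), np.int64(74), 74, array([0.5122, 0.0828]))
levTop (np.float64(14.120717310974634), np.int64(12), 12, array([0.4446, 0.1122]))
levBot (np.float64(13.93455542291806), np.int64(12), 12, array([0.4485, 0.1015]))
```

The base lies at 11.7° and the lever at 14–15°, so the cam is past centre by about 0.045 rad. I'll regrasp and turn it back by about 2.6°.

>>> send_rows(increments=[[[-0.06, -0.08, 0], 0.35, 0], [[-0.06, -0.08, 0], 0.35, 0], [[-0.06, -0.08, 0], 0.35, 0], [[-0.06, -0.08, 0], 0.35, 0], [[-0.06, -0.08, 0], 0.35, 0]])

```text
t: 7.02
position: [0.429, 0.1031, 0.2388]
ee_rot: [0.149, 0.989, 0.0, 0.0]
wrist_force: [-0.6, -0.4, -0.0]
grip_width: 0.503
gripper_force: 0.0
```

>>> send_rows(increments=[[[0, 0, 0], 0.35, 0], [[0, 0, 0], 0.35, 0], [[0, 0, 0], 0.35, 0], [[0, 0, 0], 0, 0]])

```text
t: 7.52
position: [0.4294, 0.1034, 0.2387]
ee_rot: [-0.108, 0.994, -0.0, 0.0]
wrist_force: [0.1, 0.6, -0.4]
grip_width: 0.502
gripper_force: 0.0
```

>>> send_rows(increments=[[[0, 0, -0.3], 0, 0], [[0, 0, -0.3], 0, 0], [[0, 0, -0.3], 0, 0], [[0, 0, -0.3], 0, 0], [[0, 0, 0], 0, 0]])

```text
t: 8.15
position: [0.4277, 0.1031, 0.0561]
ee_rot: [-0.107, 0.994, -0.0, -0.003]
wrist_force: [0.1, -0.1, 0.8]
grip_width: 0.5
gripper_force: 0.0
```

>>> send_rows(increments=[[[0, 0, 0.02], 0, 0.6], [[0, 0, 0], 0, 1], [[0, 0, 0], 0, 1], [[0, 0, 0], 0, 1]])

```text
t: 8.65
position: [0.4306, 0.1036, 0.0643]
ee_rot: [-0.108, 0.994, 0.0, 0.002]
wrist_force: [-2.4, -0.3, 9.5]
grip_width: 0.177
gripper_force: 26.1
```

>>> send_rows(increments=[[[-0.002, 0.009, 0], -0.045, 1], [[-0.002, 0.009, 0], -0.045, 1], [[0, 0, 0], 0, 1], [[0, 0, 0], 0, 1]])

```text
t: 9.15
position: [0.43, 0.1062, 0.0643]
ee_rot: [-0.085, 0.996, -0.0, 0.002]
wrist_force: [-2.7, -2.3, 8.7]
grip_width: 0.175
gripper_force: 26.1
```

Moved by 2.6 mm in y as wanted. Releasing, rising and measuring again from the same pose.

>>> send_rows(increments=[[[0, 0, 0], 0, 0.5], [[0, 0, 0], 0, 0.2], [[0, 0, 0], 0, 0], [[0, 0, 0.1], 0, 0], [[0, 0, 0.2], 0, 0]])

```text
t: 9.78
position: [0.4283, 0.106, 0.1071]
ee_rot: [-0.085, 0.996, -0.0, -0.001]
wrist_force: [-0.6, 0.8, 0.0]
grip_width: 0.5
gripper_force: 0.0
```

>>> send_rows(increments=[[[0, 0, 0.3], 0, 0], [[0, 0.2, 0.3], -0.35, 0], [[0, 0.2, 0.3], -0.35, 0], [[0.1, 0, 0], -0.35, 0], [[0.1, 0, 0], -0.35, 0]])

```text
t: 10.4
position: [0.4592, 0.1666, 0.2433]
ee_rot: [0.264, 0.965, 0.0, 0.001]
wrist_force: [-0.7, 0.3, -0.3]
grip_width: 0.5
gripper_force: 0.0
```

>>> send_rows(increments=[[[0.1, 0, 0], -0.35, 0], [[0, 0, 0], -0.35, 0], [[0, 0, 0], -0.35, 0], [[0, 0, 0], -0.26, 0], [[0, 0, 0], 0, 0]])

```text
t: 11.02
position: [0.4738, 0.1661, 0.2425]
ee_rot: [0.558, 0.83, 0.0, 0.0]
wrist_force: [0.1, 0.2, -0.2]
grip_width: 0.5
gripper_force: 0.0
```

```bash
python3 - <<'E'
from h import *
s=env.sense(); print(s["t"],s["position"],s["ee_rot"],s["wrist_force"])
w=env.camera("wrist"); np.savez("wrist5",**w)
save("wcrop5",cv2.resize(w["img"][160:280,237:397],None,fx=5,fy=5,interpolation=cv2.INTER_CUBIC))
from scipy.optimize import least_squares
for n in("scene","side"):
    c=env.camera(n); Q=pts(c).reshape(-1,3); m=(np.hypot(Q[:,0]-.429,Q[:,1]-.1055)<.025)&(Q[:,2]>.045)&(Q[:,2]<.079); g=Q[m]
    f=least_squares(lambda p:np.hypot(*(g[:,:2]-p).T)-.008,np.array([.43,.106]),loss="soft_l1",f_scale=.001)
    print(n,m.sum(),f.x)
E
```

```text
11.025 [0.47376416 0.1661166  0.24248842] [5.57633614e-01 8.30087132e-01 2.52539781e-04 2.05574146e-04] [ 0.10954996  0.18295717 -0.19040703]
scene 107 [0.43043681 0.1051237 ]
side 81 [0.42889829 0.10613318]
```

View pics/wcrop5.png

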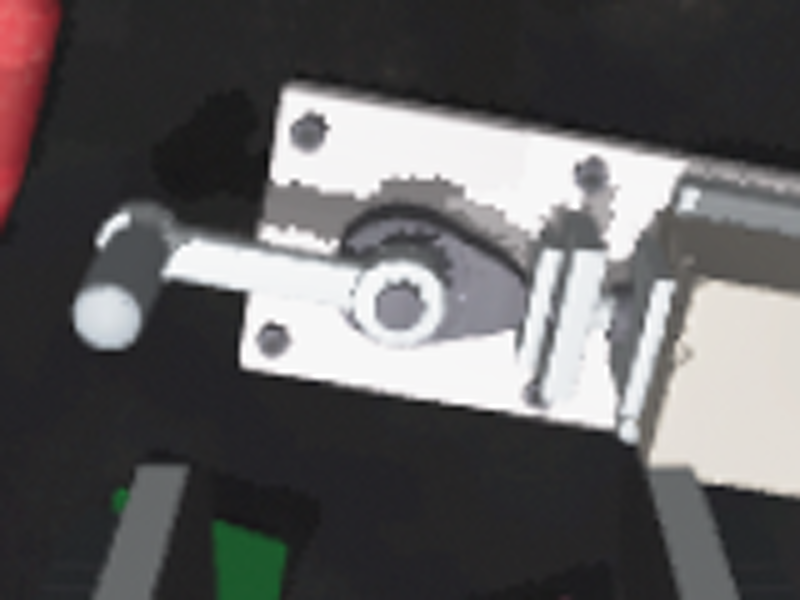

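The picture shows the nose square on the plunger at crop (530,300) and the pad on the cube at (650,360). The grip is free, and measures about (0.4297, 0.1056) against the target (0.4288, 0.1054), so q ≈ 0. The arm is clear, so I'll hand in.

```bash
python3 -c "
from plant import env
print(env.job_done())"
```

```text
the job is handed in; nothing more can be done
None
```

The job is handed in at about 11 s: the cube clamp's cam is turned to within about 0.02 rad of 0 by my camera measurement, the pad is on the cube, the lever is released, and I did not touch the slice clamp.

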